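# Count along the rack's rail and push the can into the third gap

### The arm

A 6-joint arm with a two-finger parallel gripper is mounted at the origin on a cart in front of the work surface, level with it; the furniture and walls round the work are solid. World frame = base frame: x ahead of the robot, y to its left, z up, the work surface at z = 0. Lengths are in m, angles in rad, forces in N, time in s.
With the tool pointing down it reaches from about 0.25 to 0.8 m from the base axis. Payload 3.9 kg.
Tool frame: the origin (TCP) lies at the very end of the fingers, on their centre line; the grasp point (between the pads) lies 19 mm behind it; z points along the fingers, y is the line along which they close (so a half turn about z gives the same grasp; the last joint's range is limited). The gripper opens to 85 mm and grips with 20 to 120 N. Pads are 22 mm wide; open, the fingers measure 114 mm over their backs; the gripper's body (76 mm by 85 mm) begins 54 mm behind the grasp point. The pads swing forward as they close: fully open they stand 13 mm farther back than shut.
Start: joints at [-1.154, 0.26, -0.138, 1.173, 0, 1.571], TCP at [0.213, -0.48, 0.231] pointing down, gripper open.
Joint ranges: [-2.78, 2.78], [-0.83, 1.72], [-1.28, 1.37], [-1.9, 2.12], [-1.57, 1.48], [-3.14, 3.14]. Speed limits (rad/s): [2.57, 2.57, 3.14, 3.14, 3.14, 3.14].

### API

Orientations are given as a unit quaternion [w, x, y, z].
In Python, from cell import ctrl gives the robot as it stands.
- The arm moves only by the shell command python3 -m inch 'ROWS' [FORCE]. ROWS is JSON, a list that holds one entry, the list of rows, each a list of 5 numbers: the shift along the world's x, y, z in cm, then the turn about the world's z in degrees, then the closure, from -1 (fully open) to 1 (shut). In form: [[[dx, dy, dz, turn, grip], ...]]. A call has 1 to 8 rows; each row shifts and turns the commanded pose from where the row before left it; what a row does not reach is not made up. A row lasts 1/8 s, in which the tool goes at most 62.5 mm and 10.7 degrees, less where a joint would pass 70% of its speed; a pose out of reach is approached as far as the arm can. A call with a gripper value outside its range is refused whole. The fingers move at their own pace and stop on an object; FORCE is the grip in N (left out, the last holds). Time passes only in rows, so rows that do not move let the fingers close. It gives the time, the measured TCP pose, the force, the opening and the grip force at its end, in the units of the state.
- ctrl.get_obs(): the state, without advancing time (a new reading comes with each control period).
- ctrl.capture(name): name is "scene" or "top"; returns a dict with "frame" (480x640x3 uint8, blue, green, red), "fx", "fy", "cx", "cy" (pixels), "T" (4x4, takes a point from camera to world coordinates). Camera axes: x right, y up, looking along -z (the intrinsics and any distortion apply to the point x, -y, -z); pixel columns grow to the right and rows downward; lengths in m; the calibration is good to about 2 mm. A picture is of the moment at which its call begins. There is no depth.
- ctrl.close_job(): hands the job in; it is judged then, once.
The state is a dict: "t": time; "q": joint angles; "dq": joint speeds; "joint_torque": joint torques, N m; "eef_pos": TCP position; "tool_rot": TCP orientation; "wrist_force": force on the tool from outside, world axes, zero at the start; "moment": the same for the moment, N m; "gripper_width": finger opening in m; "grip_force": force on a finger pad.
Only numpy, scipy, OpenCV 4.12 (cv2) and the standard library are available. Lean on these libraries where they do the work, as an engineer would, in place of code of your own. Each camera call takes 0.05 s, during which the arm holds its last target. There are 200 camera calls.

### The job

Starting at the red end of the white divider rack, run a fingertip along the rail at its back, over the black sleeves behind the first, second and third gap in that order and the bare steel between them, and do not touch the fourth sleeve. Then push the can that stands in front of the rack along the worktop into that third gap, fully home against the back and upright. Only push the can, never pick it up or knock it over, and leave the espresso cup, the flat tin and the salt shaker where they are.

Things in the scene. Friction and masses are not known exactly. Their poses are not given: they have to be found in the camera images.
- rack: fixed white divider rack, no floor, four equal gaps 72 mm wide (pitch 78), open to the front and above, five dividers 6 mm thick, 42 mm high, with rounded noses. Origin on the worktop in the rack's middle; own x to the back, y along the rack, z up. Noses end at x = -38 mm; back panel's inner face, where a pushed-in can stops, at x = +31 mm
- rail_mid (a point): middle of the rail's axis (x = +40, y = 0, z = 62 mm of the rack). The rail is a straight rigid round bar 12 mm thick along y over the whole rack, above its back panel, top at z = 68 mm, free above: come down slowly, gripper shut. Bare steel for 48 mm between sleeves, a black sleeve of the same thickness, 30 mm long, behind the middle of each gap
- red_end: fixed red end panel of the rack, 82 x 12 x 52 mm, axes as the rack, origin under its centre; it closes one end of the rack (own y of the rack +165 or -165 mm, changes from start to start). Gaps are counted from here: the gap beside it is the first.
- white_end: fixed white end panel, the same size, at the other end of the rack
- can: loose food can, white with a blue band and green peas, upright cylinder 57 mm in diameter, 72 mm high, 0.13 to 0.25 kg; origin at the centre of its underside. It stands on the worktop between robot and rack, clear of the dividers. Pushed with fingertips about 35 mm up it slides upright, stops with the push, and its top stays clear of the hand. Fully home, its centre is at x = +2 mm of the rack.
- rail_a: black sleeve of the rail behind the gap that is first from the rack's +y end (seen along the rack's own y axis), 30 mm long, 12 mm thick; origin at its centre on the rail's axis, 6 mm below its top, axes as the rack
- gap_a (a point): point on the worktop in the middle of the gap that is first from the rack's +y end, at x = 0 of the rack, axes as the rack
- rail_b: black sleeve of the rail behind the gap that is second from the +y end (seen along the rack's own y axis), 30 mm long, 12 mm thick; origin at its centre on the rail's axis, 6 mm below its top, axes as the rack
- gap_b (a point): point on the worktop in the middle of the gap that is second from the +y end, at x = 0 of the rack, axes as the rack
- rail_c: black sleeve of the rail behind the gap that is third from the +y end (seen along the rack's own y axis), 30 mm long, 12 mm thick; origin at its centre on the rail's axis, 6 mm below its top, axes as the rack
- gap_c (a point): point on the worktop in the middle of the gap that is third from the +y end, at x = 0 of the rack, axes as the rack
- rail_d: black sleeve of the rail behind the gap that is fourth from the +y end, so the last at the -y end (seen along the rack's own y axis), 30 mm long, 12 mm thick; origin at its centre on the rail's axis, 6 mm below its top, axes as the rack
- gap_d (a point): point on the worktop in the middle of the gap that is fourth from the +y end, so the last at the -y end, at x = 0 of the rack, axes as the rack
- bare_ab: bare steel length of the rail between sleeves rail_a and rail_b, 48 mm long, 12 mm thick, origin at its centre on the rail's axis, axes as the rack
- bare_bc: bare steel length of the rail between sleeves rail_b and rail_c, 48 mm long, 12 mm thick, origin at its centre on the rail's axis, axes as the rack
- bare_cd: bare steel length of the rail between sleeves rail_c and rail_d, 48 mm long, 12 mm thick, origin at its centre on the rail's axis, axes as the rack
- cup: loose white espresso cup with a handle, 63 x 92 x 51 mm, origin under its centre; bystander to the left of the can
- flat_tin: loose flat oblong golden tin with a blue top, 63 x 105 x 24 mm, origin under its centre; bystander to the right of the can
- salt: loose salt shaker, clear with a grey top, 44 mm in diameter, 90 mm high, origin under its centre; bystander beyond the left end of the rack
There are look-alikes about, which are no part of the job. Leave any turquoise or yellow look-alike of the can alone.

How it is judged:
On the way, in this order (a step that is already met when the one before it is completed fails the run):
1. a fingertip touches the rail's sleeve behind the first gap from the red end (((y of red_end in the frame of rack above 0 m and contact force between the fingers and rail_a above 0.3 N) or (y of red_end in the frame of rack below 0 m and contact force between the fingers and rail_d above 0.3 N))), for 0.05 s.
2. then it runs over the bare rail before the second sleeve, touching the bare steel alone (((y of red_end in the frame of rack above 0 m and contact force between the fingers and bare_ab above 0.3 N and contact force between the fingers and rail_a below 0.1 N and contact force between the fingers and rail_b below 0.1 N) or (y of red_end in the frame of rack below 0 m and contact force between the fingers and bare_cd above 0.3 N and contact force between the fingers and rail_c below 0.1 N and contact force between the fingers and rail_d below 0.1 N))), for 0.03 s.
3. then the sleeve behind the second gap (((y of red_end in the frame of rack above 0 m and contact force between the fingers and rail_b above 0.3 N) or (y of red_end in the frame of rack below 0 m and contact force between the fingers and rail_c above 0.3 N))), for 0.05 s.
4. then it runs over the bare rail before the third sleeve, touching the bare steel alone (((y of red_end in the frame of rack above 0 m and contact force between the fingers and bare_bc above 0.3 N and contact force between the fingers and rail_b below 0.1 N and contact force between the fingers and rail_c below 0.1 N) or (y of red_end in the frame of rack below 0 m and contact force between the fingers and bare_bc above 0.3 N and contact force between the fingers and rail_b below 0.1 N and contact force between the fingers and rail_c below 0.1 N))), for 0.03 s.
5. then the sleeve behind the third gap (((y of red_end in the frame of rack above 0 m and contact force between the fingers and rail_c above 0.3 N) or (y of red_end in the frame of rack below 0 m and contact force between the fingers and rail_b above 0.3 N))), for 0.05 s.
6. then the can stands home in the third gap (((y of red_end in the frame of rack above 0 m and y of can in the frame of gap_c between -0.012 and 0.012 m and x of can in the frame of rack between -0.006 and 0.008 m and angle between can's own z axis and vertical below 0.1 rad and height (world z) of can below 0.006 m) or (y of red_end in the frame of rack below 0 m and y of can in the frame of gap_b between -0.012 and 0.012 m and x of can in the frame of rack between -0.006 and 0.008 m and angle between can's own z axis and vertical below 0.1 rad and height (world z) of can below 0.006 m))), for 0.2 s.
At the end, for the whole second after the job is handed in: the can stands upright (within 0.1 rad) on the worktop in the third gap counted from the red end, its centre within 12 mm of the gap's middle line and no more than about 8 mm short of touching the back panel, at rest; the cup, the flat tin and the salt shaker are within 20 mm of where they stood (((y of red_end in the frame of rack above 0 m and y of can in the frame of gap_c between -0.012 and 0.012 m and x of can in the frame of rack between -0.006 and 0.008 m and angle between can's own z axis and vertical below 0.1 rad and height (world z) of can below 0.006 m) or (y of red_end in the frame of rack below 0 m and y of can in the frame of gap_b between -0.012 and 0.012 m and x of can in the frame of rack between -0.006 and 0.008 m and angle between can's own z axis and vertical below 0.1 rad and height (world z) of can below 0.006 m)) and linear speed of can below 0.01 m/s and distance of each of cup, flat_tin, salt from where it was at the start of the episode below 0.02 m).
It fails at once if the fingers touch the rail's sleeve behind the fourth gap ((y of red_end in the frame of rack above 0 m and contact force between the fingers and rail_d above 0.3 N) or (y of red_end in the frame of rack below 0 m and contact force between the fingers and rail_a above 0.3 N)).
It fails at once if the can is lifted off the worktop (15 mm) (height (world z) of can above 0.015 m).
It fails at once if the can is tipped by more than 0.4 rad (angle between can's own z axis and vertical above 0.4 rad).
It fails at once if the espresso cup, the flat tin or the salt shaker is moved by more than 20 mm (distance of any of cup, flat_tin, salt from where it was at the start of the episode above 0.02 m).
It also fails if it takes over 72 s, if anything falls off the work surface, if the arm or the gripper's body presses on something with over 40 N, if the wrist force passes 120 N, or if a joint passes its speed limit or range.

## Working session

There is one attempt and no reset: what is moved stays moved. The work goes in short steps, Python scripts to look and compute and a shell command to move; the robot and the scene stay as the last step left them, time stands still between calls to the robot, and variables do not carry over. Pictures are saved under pics/ and viewed, at most 10 in all, crops included, and the job is handed in when it is done.

```bash
mkdir -p pics
python3 - <<'E'
from cell import ctrl
import cv2,numpy as np
for n in("scene","top"):
    c=ctrl.capture(n); cv2.imwrite(f"pics/{n}0.png",c["frame"])
    print(n,{k:(np.round(v,4).tolist()) for k,v in c.items() if k!="frame"})
o=ctrl.get_obs();print(o["t"],o["eef_pos"],o["tool_rot"],o["gripper_width"])
E
```

```text
scene {'fx': 623.923, 'fy': 623.923, 'cx': 322.8822, 'cy': 239.0889, 'T': [[-0.593, 0.575, -0.5637, -0.2459], [-0.8051, -0.4359, 0.4023, 0.5265], [-0.0145, 0.6924, 0.7214, 1.0507], [0.0, 0.0, 0.0, 1.0]]}
top {'fx': 473.4075, 'fy': 473.4075, 'cx': 324.2776, 'cy': 233.9062, 'T': [[-0.0074, 0.9929, -0.1185, 0.421], [-0.9999, -0.009, -0.0128, -0.0386], [-0.0138, 0.1184, 0.9929, 0.9338], [0.0, 0.0, 0.0, 1.0]]}
0.1 [ 0.21229074 -0.47949567  0.23056132] [-8.49352275e-04  9.78364547e-01  2.06886590e-01 -1.76666076e-04] 0.08532453461098981
```

View pics/scene0.png

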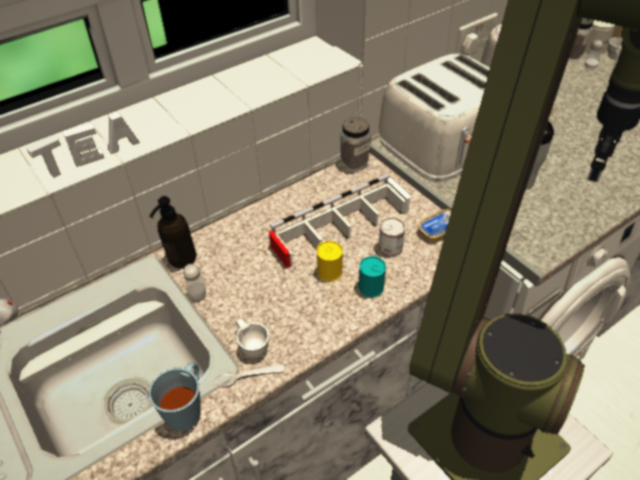

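View pics/top0.png

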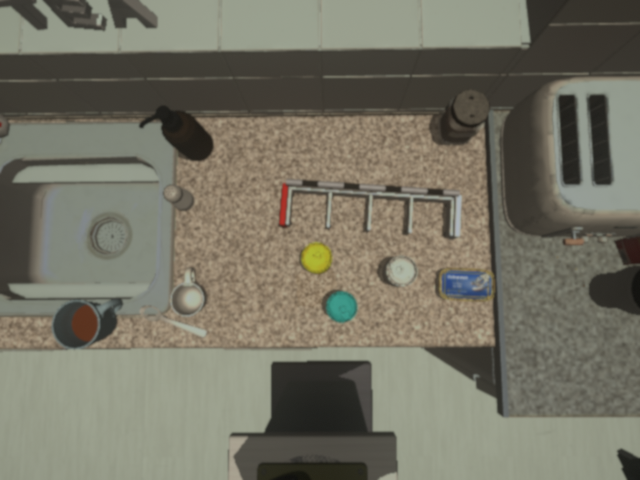

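Top view: the red end is at left (284,205), the white end at (456,216), and the sleeves lie near (305,184), (350,186), (393,189) and (436,192). The can is at (400,271), with the yellow (316,258) and turquoise (341,306) look-alikes, the cup (188,297), the tin (466,284) and the salt (178,196). The third gap from red is near (390,212).

```bash
cat > h.py <<'E'
from cell import ctrl
import cv2,numpy as np
def ray(c,u,v,z):
    d=c["T"][:3,:3]@np.array([(u-c["cx"])/c["fx"],-(v-c["cy"])/c["fy"],-1]); o=c["T"][:3,3]
    return o+d*(z-o[2])/d[2]
def proj(c,p):
    q=c["T"][:3,:3].T@(np.array(p)-c["T"][:3,3]); return c["cx"]+c["fx"]*q[0]/-q[2], c["cy"]-c["fy"]*q[1]/-q[2]
def blobs(m,amin):
    n,l,s,ce=cv2.connectedComponentsWithStats(m.astype(np.uint8)); return [(s[i].tolist(),ce[i].round(1)) for i in range(1,n) if s[i,4]>=amin]
E
python3 - <<'E'
from h import *
c={k:np.array(v) for k,v in ctrl.capture("top").items()}; f=c["frame"]
b,g,r=[f[...,i].astype(int) for i in range(3)]
red=(r>110)&(g<70)&(b<70); 
for s,ce in blobs(red,40):print("red",s,ce,ray(c,*ce,.052).round(4))
dark=(f.max(2)<60); dark[:175]=0;dark[200:]=0;dark[:,:285]=0;dark[:,465:]=0
P=[]
for s,ce in blobs(dark,20):p=ray(c,*ce,.068);P.append(p);print("dark",s,ce,p.round(4))
cv2.imwrite("pics/crop1.png",cv2.resize(f[165:325,270:480],None,fx=3.6,fy=3.6,interpolation=cv2.INTER_CUBIC))
E
```

```text
red [279, 184, 9, 41, 207] [283.1 204.3] [0.5833 0.0503 0.052 ]
dark [303, 181, 14, 5, 54] [309.5 183.4] [ 6.195e-01 -6.000e-04  6.800e-02]
dark [345, 184, 13, 5, 52] [351. 186.] [ 0.6137 -0.0779  0.068 ]
dark [387, 187, 13, 5, 52] [393.  188.8] [ 0.6076 -0.1559  0.068 ]
dark [428, 190, 14, 5, 56] [434.9 191.7] [ 0.6013 -0.2333  0.068 ]
```

View pics/crop1.png

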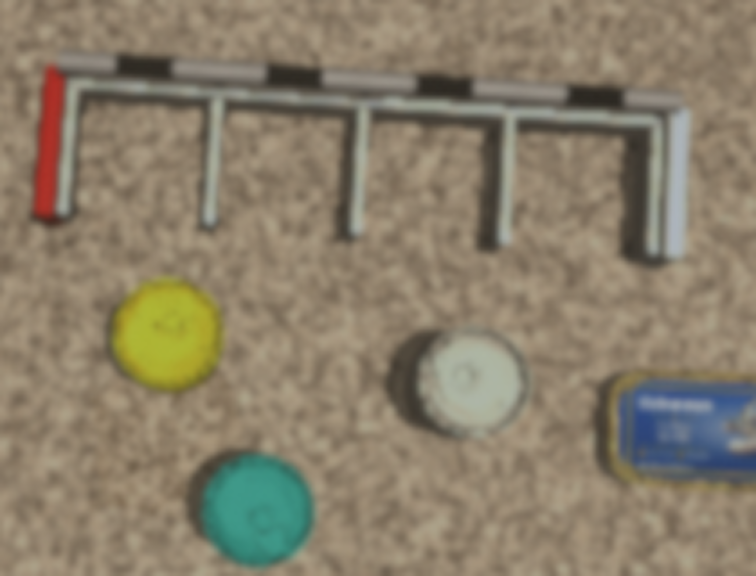

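The crop shows the four sleeves cleanly 78 mm apart, the rack yawed about −4.5° with red at +y, and the can's top at crop (471,382), which is image (400.8,271.1). The target is gap_c. I'm moving above sleeve a with the gripper shut and the closing axis along the rack's y.

```bash
python3 - <<'E'
from h import *
c=ctrl.capture("top")
for n,u,v,z in(("can",400.8,271.1,.072),("yel",316.5,258,.072),("turq",341,306.5,.072),("tinL",438,284,.024)):print(n,ray(c,u,v,z).round(4))
E
python3 -m inch '[[[3.1,4.7,0,-9.5,1],[3.1,4.7,0,-9.5,1],[3.1,4.7,0,-9.4,1],[3.1,4.7,0,0,1],[3.2,4.6,0,0,1],[3.2,4.6,0,0,1]]]'
python3 -m inch '[[[4.4,4,-1,0,1],[4.4,4,-2,0,1],[4.4,4,-2,0,1],[4.4,4,-2,0,1],[4.4,4,-2,0,1],[0,0,-2,0,1],[0,0,0,0,1]]]'
```

```text
can [ 0.4547 -0.1657  0.072 ]
yel [ 0.4797 -0.013   0.072 ]
turq [ 0.392  -0.0566  0.072 ]
tinL [ 0.4314 -0.2429  0.024 ]
t: 0.95
eef_pos: [0.4008, -0.1992, 0.2313]
tool_rot: [0.0, 0.999, -0.038, 0.0]
wrist_force: [0.7, -0.8, -0.3]
gripper_width: 0.0001
grip_force: 0.0
t: 1.82
eef_pos: [0.6169, -0.0207, 0.1192]
tool_rot: [-0.008, 1.0, -0.021, -0.003]
wrist_force: [-0.3, 0.0, 0.3]
gripper_width: -0.0
grip_force: 0.0
```

```bash
python3 -m inch '[[[0,0,0,0,1],[0,0,0,0,1],[0,0,0,0,1]]]'
```

```text
t: 2.2
eef_pos: [0.6188, -0.0215, 0.1228]
tool_rot: [-0.008, 1.0, -0.021, 0.001]
wrist_force: [0.5, 0.9, 1.0]
gripper_width: -0.0003
grip_force: 0.0
```

```bash
python3 -m inch '[[[0,1,0,-1,1],[0.1,1.1,0,-1,1],[0,0,-1.3,0,1],[0,0,-1.3,0,1],[0,0,-1,0,1],[0,0,-0.5,0,1],[0,0,-0.3,0,1],[0,0,0,0,1]]]'
python3 - <<'E'
from h import *
c=ctrl.capture("top");cv2.imwrite("pics/t2.png",cv2.resize(c["frame"][120:320,240:500],None,fx=3,fy=3))
E
```

```text
t: 3.2
eef_pos: [0.6188, -0.0182, 0.0776]
tool_rot: [-0.016, 1.0, -0.023, 0.0]
wrist_force: [0.3, 0.7, -0.6]
gripper_width: 0.0001
grip_force: 0.0
```

View pics/t2.png

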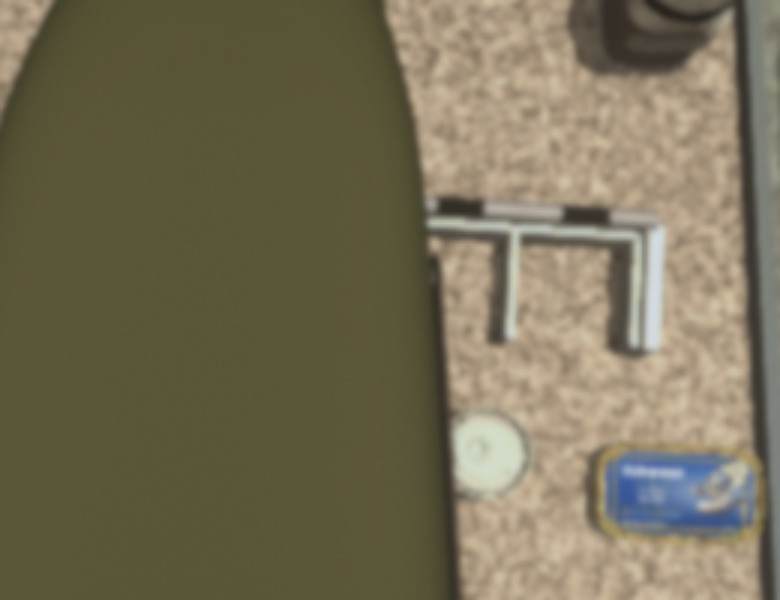

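The arm hides the hand and the left half of the rack from above; sleeves c and d and the can are undisturbed. TCP y did not follow the command, so I'm checking the joints.

```bash
python3 -c "
from cell import ctrl;o=ctrl.get_obs();print(o['q'],o['eef_pos'],o['tool_rot'])"
```

```text
[-0.0461785   0.51509381 -0.15697077  0.89860553  0.03226517  3.14061748] [ 0.61893374 -0.01825477  0.07785167] [-1.61259129e-02  9.99614520e-01 -2.25957767e-02  4.43389663e-04]
```

Joint 6 is at its limit. A small turn back frees it, and the yaw doesn't matter on the rail.

```bash
python3 -m inch '[[[0,0,0,10,1],[0,0.9,0,0,1],[0,0.9,0,0,1],[0,0,0,0,1],[0,0,0,0,1]]]'
```

```text
t: 3.88
eef_pos: [0.6187, -0.0, 0.0777]
tool_rot: [-0.016, 0.998, 0.064, -0.001]
wrist_force: [0.3, -0.1, -0.2]
gripper_width: -0.0
grip_force: 0.0
```

```bash
python3 -m inch '[[[0,0,-0.3,0,1],[0,0,-0.2,0,1],[0,0,-0.2,0,1],[0,0,-0.1,0,1],[0,0,-0.1,0,1],[0,0,0,0,1]]]'
```

```text
t: 4.62
eef_pos: [0.6187, -0.0003, 0.0686]
tool_rot: [-0.016, 0.998, 0.065, -0.001]
wrist_force: [-0.3, -0.6, -0.2]
gripper_width: 0.0002
grip_force: 0.0
```

```bash
python3 -m inch '[[[0,0,-0.1,0,1],[0,0,-0.1,0,1],[0,0,0,0,1]]]'
```

```text
t: 5.0
eef_pos: [0.6189, -0.0003, 0.0679]
tool_rot: [-0.016, 0.998, 0.065, -0.001]
wrist_force: [-2.1, -0.9, 7.3]
gripper_width: 0.0002
grip_force: 3.5
```

Contact at rail height (7 N). Sliding.

```bash
python3 -m inch '[[[-0.07,-0.9,0,0,1],[-0.07,-0.9,0,0,1],[-0.07,-0.9,0,0,1],[-0.07,-0.9,0,0,1],[0,0,0,0,1]]]'
```

```text
t: 5.62
eef_pos: [0.6172, -0.0361, 0.068]
tool_rot: [-0.017, 0.998, 0.065, 0.0]
wrist_force: [-0.6, 1.5, 5.8]
gripper_width: 0.0
grip_force: 2.7
```

```bash
python3 -m inch '[[[-0.08,-1,0,0,1],[-0.08,-1,0,0,1],[-0.08,-1,0,0,1],[-0.08,-1,0,0,1],[0,0,0,0,1]]]'; python3 -m inch '[[[-0.08,-1,0,0,1],[-0.08,-1,0,0,1],[-0.08,-1,0,0,1],[-0.08,-1,0,0,1],[0,0,0,0,1]]]'
```

```text
t: 6.25
eef_pos: [0.6139, -0.0763, 0.0679]
tool_rot: [-0.016, 0.998, 0.064, 0.0]
wrist_force: [-0.9, 1.7, 5.3]
gripper_width: 0.0001
grip_force: 2.8
t: 6.88
eef_pos: [0.6106, -0.1163, 0.068]
tool_rot: [-0.016, 0.998, 0.064, 0.0]
wrist_force: [0.2, 0.9, 6.5]
gripper_width: -0.0005
grip_force: 2.8
```

```bash
python3 -m inch '[[[-0.08,-1,0,0,1],[-0.08,-1,0,0,1],[-0.08,-1,0,0,1],[-0.08,-0.9,0,0,1],[0,0,0,0,1],[0,0,0,0,1]]]'; python3 -m inch '[[[0,0,2,0,1],[0,0,4,0,1],[0,0,3,0,1],[-5.5,0,0,-9,1],[-5.5,0,0,-1,1],[-5.5,0,0,0,1],[-5.5,0,0,0,1],[0,0,0,0,1]]]'
```

```text
t: 7.62
eef_pos: [0.6074, -0.1551, 0.0679]
tool_rot: [-0.016, 0.998, 0.065, 0.0]
wrist_force: [-0.1, 2.3, 5.5]
gripper_width: 0.0002
grip_force: 2.8
t: 8.62
eef_pos: [0.3808, -0.154, 0.156]
tool_rot: [-0.017, 1.0, -0.024, -0.002]
wrist_force: [0.1, -0.0, -0.2]
gripper_width: 0.0004
grip_force: 0.0
```

The rail part is done. Next I open to about 30 mm as a cradle and lower behind the can.

```bash
python3 -m inch '[[[0,-0.7,-3,-1.7,0.29],[0,0,-3,0,0.29],[0,0,-3,0,0.29],[0,0,-2.4,0,0.29],[0,0,-1,0,0.29],[0,0,0,0,0.29]]]'
python3 - <<'E'
from h import *
for n in("scene","top"):
    c=ctrl.capture(n);x=(340,180) if n=="scene" else (280,160)
    cv2.imwrite(f"pics/{n}3.png",cv2.resize(c["frame"][x[1]-20:x[1]+160,x[0]-60:x[0]+180],None,fx=3,fy=3))
E
```

```text
t: 9.38
eef_pos: [0.3867, -0.1623, 0.0324]
tool_rot: [-0.016, 0.999, -0.037, 0.0]
wrist_force: [0.3, -0.3, 0.4]
gripper_width: 0.0303
grip_force: 0.0
```

View pics/scene3.png

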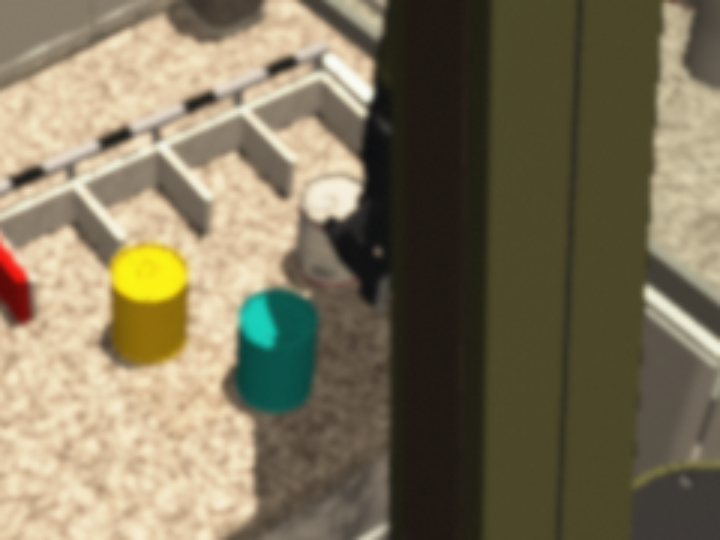

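View pics/top3.png

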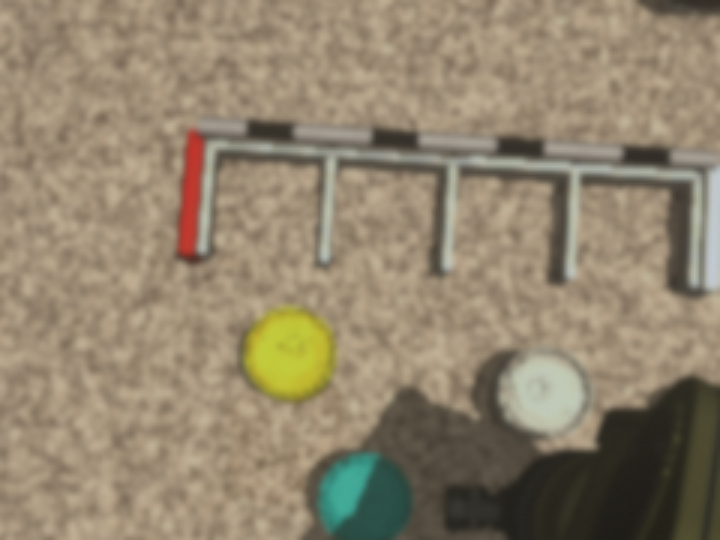

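Scene: the fingers stand behind the can (crop 340,230), clear of the turquoise can. Top: the can is unmoved at (401,270). Advancing to contact.

```bash
python3 -m inch '[[[0.8,-0.04,0,0,0.29],[0.8,-0.04,0,0,0.29],[0.8,-0.04,0,0,0.29],[0.6,-0.04,0,0,0.29],[0.5,-0.04,0,0,0.29],[0,0,0,0,0.29]]]'
cat > m.py <<'E'
from h import *
import sys
c=ctrl.capture("top");f=c["frame"]
# can lid: bright, low-saturation disc searched in the open area near the can
h=cv2.cvtColor(f,cv2.COLOR_BGR2HSV);m=((h[...,2]>int(sys.argv[1]))&(h[...,1]<60));m[:190]=0;m[300:]=0;m[:,:340]=0;m[:,437:]=0
m=cv2.morphologyEx(m.astype(np.uint8),cv2.MORPH_OPEN,np.ones((9,9)))
for s,ce in blobs(m,150):
    p=ray(c,*ce,.072);d=p[:2]-[.5677,-.1528];print(s,ce,p.round(4),"rack mm",(1e3*np.array([.9969*d[0]-.0782*d[1],.0782*d[0]+.9969*d[1]])).round(1))
o=ctrl.get_obs();d=o["eef_pos"][:2]-[.5677,-.1528];print("tcp rack",(1e3*np.array([.9969*d[0]-.0782*d[1],.0782*d[0]+.9969*d[1]])).round(1),o["wrist_force"].round(1))
E
python3 m.py 130
```

```text
t: 10.22
eef_pos: [0.4215, -0.1642, 0.0325]
tool_rot: [-0.016, 0.999, -0.037, 0.0]
wrist_force: [-0.4, 0.7, 0.4]
gripper_width: 0.0304
grip_force: 0.0
[394, 255, 19, 12, 200] [403.2 260.5] [ 0.4738 -0.1706  0.072 ] rack mm [-92.2 -25.1]
tcp rack [-145.2  -22.8] [-0.2  0.7 -0.6]
```

```bash
python3 -m inch '[[[0.5,-0.04,0,0,0.29],[0.6,0.05,0,0,0.29],[0.93,0.37,0,0,0.29],[0.93,0.37,0,0,0.29],[0.93,0.37,0,0,0.29],[0,0,0,0,0.29]]]'; python3 m.py 130
python3 - <<'E'
from h import *
c=ctrl.capture("top");a=c["frame"][160:320,300:480];c=ctrl.capture("scene");b=c["frame"][170:330,280:460]
cv2.imwrite("pics/p4.png",cv2.resize(np.hstack([a,b]),None,fx=2.2,fy=2.2,interpolation=cv2.INTER_CUBIC))
E
```

```text
t: 11.02
eef_pos: [0.4618, -0.1527, 0.0327]
tool_rot: [-0.016, 0.999, -0.037, 0.001]
wrist_force: [0.5, 1.8, -0.3]
gripper_width: 0.0301
grip_force: 0.0
tcp rack [-106.2   -8.4] [0.9 0.5 0.1]
```

View pics/p4.png

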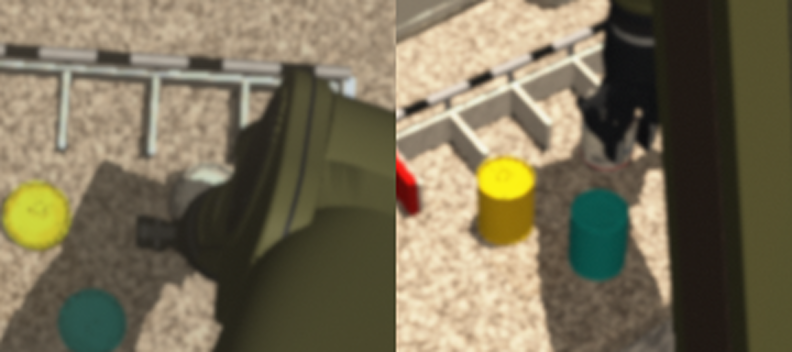

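Left (top): the can's lid shows with its left edge near image (378,250) and top edge at row 235, which puts it about (−76,−6) mm in the rack. It is ahead of the cradle and moving toward the third gap. Right (scene): the can stands upright between the fingertips. Two more diagonal rows, then straight.

```bash
python3 -m inch '[[[0.9,0.33,0,0,0.29],[0.9,0.33,0,0,0.29],[0.8,-0.06,0,0,0.29],[0.8,-0.06,0,0,0.29],[0,0,0,0,0.29]]]'; python3 m.py 100
python3 - <<'E'
from h import *
c=ctrl.capture("top");a=c["frame"][160:320,300:480];c=ctrl.capture("scene");b=c["frame"][150:310,280:460]
cv2.imwrite("pics/p5.png",cv2.resize(np.hstack([a,b]),None,fx=2.2,fy=2.2,interpolation=cv2.INTER_CUBIC))
E
```

```text
t: 11.8
eef_pos: [0.4956, -0.1478, 0.0327]
tool_rot: [-0.016, 0.999, -0.037, 0.001]
wrist_force: [-0.3, 0.4, -0.7]
gripper_width: 0.0305
grip_force: 0.0
tcp rack [-72.6  -0.7] [-0.3  0.  -0.6]
```

View pics/p5.png

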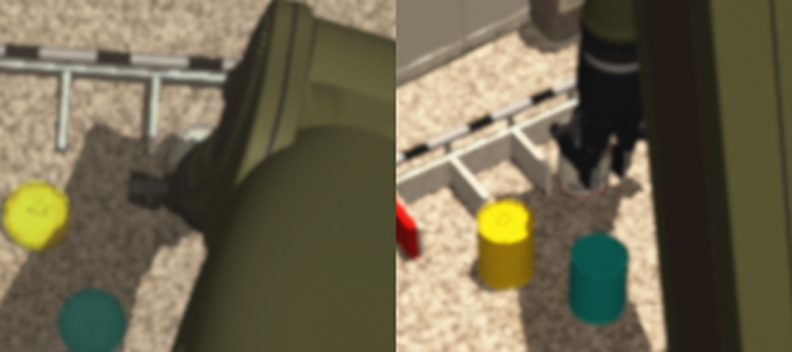

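The can is upright and just entering the gap: lid centre about (391,232), gap centre about 391. Pushing straight in.

```bash
python3 -m inch '[[[0.7,-0.055,0,0,0.29],[0.7,-0.055,0,0,0.29],[0.7,-0.055,0,0,0.29],[0.7,-0.055,0,0,0.29],[0.3,-0.02,0,0,0.29],[0,0,0,0,0.29]]]';python3 -m inch '[[[0.3,-0.02,0,0,0.29],[0.3,-0.02,0,0,0.29],[0,0,0,0,0.29]]]'; python3 m.py 100
```

```text
t: 12.7
eef_pos: [0.5258, -0.1501, 0.0326]
tool_rot: [-0.016, 0.999, -0.037, 0.001]
wrist_force: [-1.3, -0.8, 0.2]
gripper_width: 0.0306
grip_force: 0.2
t: 13.08
eef_pos: [0.5315, -0.1505, 0.0327]
tool_rot: [-0.016, 0.999, -0.037, 0.001]
wrist_force: [-2.4, -0.4, -0.4]
gripper_width: 0.0304
grip_force: 0.6
tcp rack [-36.3  -0.6] [-0.9 -0.2  0.4]
```

```bash
for i in 1 ; do python3 -m inch '[[[0.2,-0.015,0,0,0.29],[0.2,-0.015,0,0,0.29],[0,0,0,0,0.29]]]'; done; python3 -m inch '[[[0.2,-0.015,0,0,0.29],[0.1,0,0,0,0.29],[0,0,0,0,0.29]]]'
```

```text
t: 13.5
eef_pos: [0.5355, -0.1508, 0.0326]
tool_rot: [-0.016, 0.999, -0.037, 0.001]
wrist_force: [-1.5, 0.5, 0.1]
gripper_width: 0.0301
grip_force: 0.8
t: 13.88
eef_pos: [0.5384, -0.151, 0.0326]
tool_rot: [-0.016, 0.999, -0.037, 0.001]
wrist_force: [-1.1, -0.5, -0.8]
gripper_width: 0.0305
grip_force: 0.8
```

```bash
python3 -m inch '[[[0.1,-0.01,0,0,0.29],[0.1,-0.01,0,0,0.29],[0,0,0,0,0.29]]]'; python3 -m inch '[[[0.1,-0.01,0,0,0.29],[0.1,0,0,0,0.29],[0,0,0,0,0.29]]]'
```

```text
t: 14.25
eef_pos: [0.539, -0.1509, 0.0325]
tool_rot: [-0.016, 0.999, -0.038, -0.001]
wrist_force: [-4.0, 0.3, 3.0]
gripper_width: 0.0303
grip_force: 2.4
t: 14.62
eef_pos: [0.539, -0.1509, 0.0324]
tool_rot: [-0.016, 0.999, -0.038, -0.002]
wrist_force: [-9.0, -0.5, 5.7]
gripper_width: 0.0305
grip_force: 4.5
```

It has stopped with the force rising, so it is home. Backing off straight and looking.

```bash
python3 -m inch '[[[-0.4,0.03,0,0,0.29],[-1.5,0.12,0,0,0.29],[-3,0.24,0,0,0.29],[-4,0.3,0,0,0.29],[-4,0.3,2,0,0.29],[-4,0,4,0,0.29],[-4,0,4,0,0.29],[0,0,0,0,0.29]]]'
python3 m.py 130
python3 - <<'E'
from h import *
c=ctrl.capture("top");a=c["frame"][160:320,300:480];c=ctrl.capture("scene");b=c["frame"][150:310,280:460]
cv2.imwrite("pics/p6.png",cv2.resize(np.hstack([a,b]),None,fx=2.2,fy=2.2,interpolation=cv2.INTER_CUBIC))
E
```

```text
t: 15.62
eef_pos: [0.3339, -0.1421, 0.1353]
tool_rot: [-0.015, 0.999, -0.038, 0.004]
wrist_force: [0.6, -0.7, -0.2]
gripper_width: 0.0305
grip_force: 0.0
[379, 194, 27, 28, 619] [392.4 207.9] [ 0.5709 -0.1533  0.072 ] rack mm [ 3.2 -0.3]
tcp rack [-232.8   -7.6] [ 0.7 -0.7 -0.3]
```

View pics/p6.png

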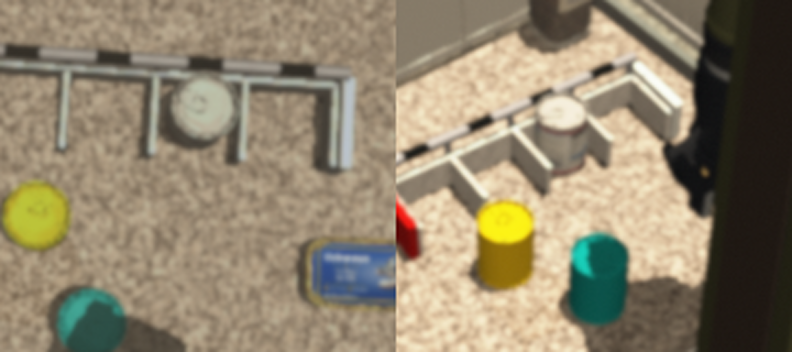

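The can stands upright and home in the third gap: lid at (392.4,207.9), rack (3.2, −0.3) mm. The bystanders in view have not moved. Handing in.

```bash
python3 -c "
from cell import ctrl;print(ctrl.close_job())"
```

```text
the job is handed in; nothing more can be done
None
```

I ran a fingertip over sleeves 1–3 in order and pushed the can home upright in the third gap (measured 3.2 mm in x, 0.3 mm off the gap's middle line), then handed the job in after about 16 s; no verdict was returned.

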